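Snap the control board into the kitchen scale

ROBOT

A 7-joint arm with a two-finger parallel gripper is mounted at the origin on a cart in front of the work surface, level with it; the furniture and walls round the work are solid. World frame = base frame: x ahead of the robot, y to its left, z up, the work surface at z = 0. Lengths are in m, angles in rad, forces in N, time in s.
With the tool pointing down it reaches from about 0.4 to 0.875 m from the base axis. Payload 19.3 kg.
Tool frame: the origin (TCP) lies between the finger pads; the fingertips stand bot.tcp_to_tips ahead of it and the grasp point (between the pads) is the TCP (bot.tcp_to_tips is the distance from the TCP to the fingertips, in m); z points along the fingers, y is the line along which they close (so a half turn about z gives the same grasp; the last joint's range is limited). The gripper opens to 85 mm and grips with 20 to 120 N. Pads are 22 mm wide; open, the fingers measure 114 mm over their backs; the gripper's body (76 mm by 85 mm) begins 54 mm behind the grasp point. The pads swing forward as they close: fully open they stand 13 mm farther back than shut.
Start: joints at [-1.195, 0.521, -0.036, 1.599, 0.021, 1.021, -0.113], TCP at [0.27, 0.564, 0.25] pointing down, gripper open.
Joint ranges: [-2.91, 2.91], [-0.3, 2.13], [-1.5, 1.42], [0.17, 2.43], [-1.26, 4.41], [0.16, 1.93], [-2.52, 2.52]. Speed limits (rad/s): [1.89, 1.89, 2.39, 2.39, 3.01, 3.01, 3.01].

INTERFACE

Orientations are given as [roll, pitch, yaw] about the fixed x, y, z axes, in that order (R = Rz(yaw) Ry(pitch) Rx(roll)).
In Python, from workcell import telemetry, grab_frame, bot gives the robot as it stands. The module is installed in compiled form; this text tells all that it offers.
- The arm moves only by the shell command python3 -m crank 'ROWS' [FORCE]. ROWS is text: rows parted by semicolons, each of 7 numbers parted by spaces: the finger opening in m, from 0 to 0.0854, then the shift along the tool's x, y, z in m, then the turn, a rotation vector about the tool's x, y, z in degrees. A call has exactly 8 rows; each row shifts and turns the commanded pose from where the row before left it, along the tool's axes as they then stand; what a row does not reach is not made up. A row lasts 1/12 s, in which the tool goes at most 41.7 mm and 7.16 degrees, less where a joint would pass 70% of its speed; a pose out of reach is approached as far as the arm can. A call with a gripper value outside its range is refused whole. The fingers move at their own pace and stop on an object; FORCE is the grip in N (left out, the last holds). Time passes only in rows, so rows that do not move let the fingers close, or fill a call up. It gives the time, the measured TCP pose, the force, the opening and the grip force at its end, in the units of the state.
- telemetry.observe(): the state, without advancing time (a new reading comes with each control period).
- grab_frame(name): name is "scene" or "side" or "wrist"; returns a dict with "pixels" (400x640x3 uint8, red, green, blue), "depth" (400x640 float32, m along the optical axis (not along the pixel's ray), 0 where there is no reading), "vertical_fov" (degrees; the focal length in pixels is half the picture's height over the tangent of half this angle, whatever the lens; pixels are square), "cx", "cy" (the principal point, pixels), "distortion" ([k1, k2, p1, p2, k3] as OpenCV has them; the pictures are not rectified), "R" (3x3) and "t" (3): a world point X has camera coordinates R X + t; the wrist camera has in their place "hand_eye" (4x4, takes a point from camera to tool coordinates, whose origin is the TCP and whose axes are the flange's). Camera axes: x right, y down, z forward; pixel columns grow to the right and rows downward; lengths in m; the calibration is good to about 2 mm. A picture is of the moment at which its call begins: read the wrist's pose just before it.
- bot.job_done(): hands the job in; it is judged then, once.
The state is a dict: "clock": time; "qpos": joint angles; "qd": joint speeds; "joint_efforts": joint torques, N m; "position": TCP position; "tool_rot": TCP orientation; "force": force on the tool from outside, world axes, zero at the start; "moment": the same for the moment, N m; "grip_width": finger opening in m; "finger_force": force on a finger pad.
Only numpy, scipy, OpenCV 4.12 (cv2) and the standard library are available. Lean on these libraries where they do the work, as an engineer would, in place of code of your own. Each camera call takes 0.05 s, during which the arm holds its last target. There are 200 camera calls.

TASK

The kitchen scale lies open: pick up its control board, set its holes over the four barbed posts on the sprung frame in the scale's shell, and press it down beside each post in turn until it has clicked under the barbs and sits fully home on all four. Feel for the clicks and press gently, with less than 30 N at any time, so that the board does not crack, and leave the other things on the worktop where they are.

Things in the scene. Friction and masses are not known exactly. Their poses are not given: they have to be found in the camera images.
- control_board: Loose control board, brown laminate 140 (x) x 136 (y) x 4 mm, 0.3 kg; origin: centre of its underside, z up. Hold it by the black transformer block at its middle, 34 (x) x 26 (y) mm, top 32 mm above the underside. White connector (5 mm tall) at mid front edge (-x), chip (3 mm) at mid rear edge, small parts up to 8 mm tall at x -8 to 9, y +-60; bare elsewhere. Four square 9 mm holes at the corners.
- scale_base: Open shell of a kitchen scale, white tray 184 (x) x 178 (y) mm, rim 22 mm high, fixed; origin: centre of its underside, z up, front -x. In it an aluminium weighing frame on four springs carries four barbed posts in the pattern of the board's holes (front pair 88 mm apart, rear pair 68), so the board goes on one way, front to front. Frame and posts sink level under load, about 1 mm per 2 N.
- hole0 (a point): Centre of the board's front left (x -46, y +44) mm hole, at the underside; axes as the board's.
- post0 (a point): Seat centre of the front left (x -46, y +44) mm post, where the board's underside at hole0 comes to rest. Post: shoulder 14 mm wide (its top is the seat, at rest 40 mm above the shell's underside); on it a 7 mm stem with a cone tip 2.4 mm wide, ending 16 mm above the seat. Two sprung barbs stand 3.5 mm out of it towards +x and -x, widest 5 mm above the seat, sloping in up to 13 mm above it.
- hole1 (a point): Centre of the board's front right (x -46, y -44) mm hole, at the underside; axes as the board's.
- post1 (a point): Seat centre of the front right (x -46, y -44) mm post, where the board's underside at hole1 comes to rest. Post as post0. A board laid on unpressed rests on the barbs' slopes, underside about 9 mm above the seats. Posts can be clicked one or two at a time, the board tipping a few degrees; all four at once would take well over 30 N.
- hole2 (a point): Centre of the board's rear left (x +46, y +34) mm hole, at the underside; axes as the board's.
- post2 (a point): Seat centre of the rear left (x +46, y +34) mm post, where the board's underside at hole2 comes to rest. Post as post0. Pressed right over a post (say with the parted fingers either side of it), the board passes the barbs at about 12 N (8 to 15 N) and the force drops by some 5 N as they spring out over it; 20 N is ample, over 30 N cracks the board.
- hole3 (a point): Centre of the board's rear right (x +46, y -34) mm hole, at the underside; axes as the board's.
- post3 (a point): Seat centre of the rear right (x +46, y -34) mm post, where the board's underside at hole3 comes to rest. Post as post0. A clicked board keeps up to 1 mm of play on the seat.
- matchbox: Bystander: matchbox 37 x 60 x 18 mm, lying flat; origin at its underside.
- tea_light: Bystander: tea light, 38 mm across, 16 mm tall; origin at its underside.
- garlic: Bystander: garlic bulb, 60 mm across, 58 mm tall; origin at its underside.
- masking_tape: Bystander: roll of masking tape lying flat, 104 mm across, 25 mm tall; origin at its underside.
- tomato_tin: Bystander: food tin, 75 mm across, 58 mm tall; origin at its underside.
- spice_jar: Bystander: spice jar with a cap, 45 mm across, 106 mm tall; origin at its underside.

How it is judged:
By the outcome, as a careful person would: the job done as asked, in the order asked, and still so for the second after the job is handed in, with the robot touching nothing.
It also fails if it takes over 61 s, if anything falls off the work surface, if the arm or the gripper's body presses on something with over 40 N, if the wrist force passes 120 N, or if a joint passes its speed limit or range.

## Working session

There is one attempt and no reset: what is moved stays moved. The work goes in short steps, Python scripts to look and compute and a shell command to move; the robot and the scene stay as the last step left them, time stands still between calls to the robot, and variables do not carry over. Pictures are saved under pics/ and viewed, at most 10 in all, crops included, and the job is handed in when it is done.

```bash
mkdir -p pics; python3 - <<'E'
from workcell import telemetry, grab_frame, bot
import cv2,numpy as np
s=telemetry.observe(); print({k:np.round(v,4).tolist() for k,v in s.items()}, bot.tcp_to_tips)
for n in ("scene","side"):
    f=grab_frame(n); cv2.imwrite(f"pics/{n}0.png",f["pixels"][:,:,::-1]); np.savez(f"{n}0.npz",**f)
    print(n,f["vertical_fov"],f["cx"],f["cy"],f["distortion"],f["R"],f["t"])
E
```

```text
{'clock': 0.0, 'qpos': [-1.1952, 0.522, -0.0363, 1.6, 0.0212, 1.0211, -0.1128], 'qd': [-0.001, -0.0007, 0.0013, 0.0001, -0.0005, 0.0002, -0.0004], 'joint_efforts': [-0.0003, -92.7115, 1.9796, -36.9942, 0.0178, 0.0081, -0.0], 'position': [0.2694, 0.5636, 0.2497], 'tool_rot': [-3.1405, 0.0001, 2.6957], 'force': [0.1313, 0.4456, 0.5584], 'moment': [0.0132, -0.034, 0.0487], 'finger_force': 0.0, 'grip_width': 0.0854} 0.019
scene 49.73171832801836 316.52036571821924 198.1976811146818 [-0.05045428  0.          0.          0.          0.        ] [[ 0.73983204 -0.67244579 -0.02156873]
 [-0.37659752 -0.38734516 -0.84150938]
 [ 0.5575149   0.63069833 -0.53981178]] [-0.35055565  0.31956663  0.83036154]
side 42.07833124417372 310.3092186108709 196.6426744587127 [-0.0934078  0.         0.         0.         0.       ] [[ 0.54528885 -0.83801131 -0.01992772]
 [-0.54646977 -0.33735675 -0.76652541]
 [ 0.63563422  0.42886766 -0.64190472]] [-0.18844632  0.39929399  1.22481997]
```

View pics/scene0.png

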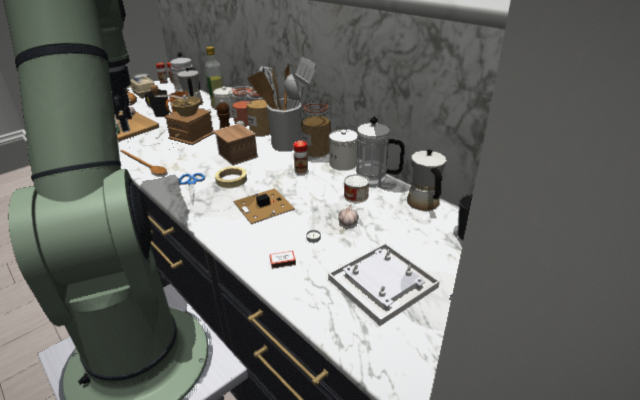

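View pics/side0.png

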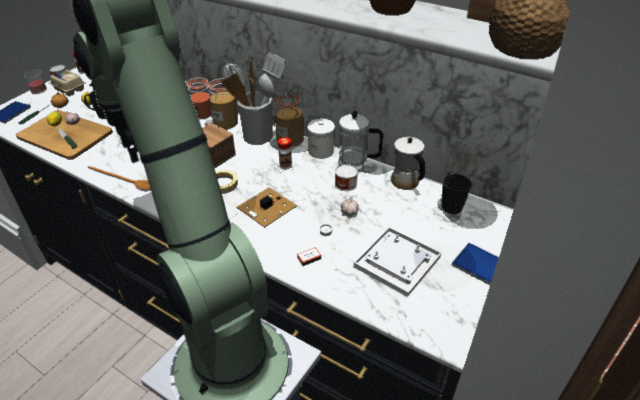

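The scene view shows the board at about (265,205) with its black transformer at (264,199), and the tray at (384,282) with four posts. The side view shows the board at (267,206) and the tray at (398,260). I'll take coarse positions from these now.

```bash
cat > h.py <<'E'
import numpy as np, cv2
from scipy.spatial.transform import Rotation as Ro
from workcell import telemetry, grab_frame, bot
def K(f):
    fl=200/np.tan(np.radians(float(f["vertical_fov"]))/2)
    return np.array([[fl,0,float(f["cx"])],[0,fl,float(f["cy"])],[0,0,1]])
def fix(f,s):  # add R,t for wrist
    he=f["hand_eye"]; Rw=Ro.from_euler('xyz',s["tool_rot"]).as_matrix()
    T=np.eye(4);T[:3,:3]=Rw;T[:3,3]=s["position"]; M=np.linalg.inv(T@he)
    f["R"],f["t"]=M[:3,:3],M[:3,3]; return f
def plane(f,uv,z):
    uv=np.array(uv,float).reshape(-1,1,2)
    n=cv2.undistortPoints(uv,K(f),np.array(f["distortion"],float)).reshape(-1,2)
    d=np.c_[n,np.ones(len(n))]@f["R"]; c=-f["R"].T@f["t"]
    return c+d*((z-c[2])/d[:,2])[:,None]
def dpt(f,uv):
    uv=np.array(uv,int).reshape(-1,2); n=cv2.undistortPoints(uv.astype(float).reshape(-1,1,2),K(f),np.array(f["distortion"],float)).reshape(-1,2)
    d=f["depth"][uv[:,1],uv[:,0]]
    return (np.c_[n,np.ones(len(n))]*d[:,None]-f["t"])@f["R"]
def wrist(name):
    s=telemetry.observe(); f=fix(grab_frame("wrist"),s); cv2.imwrite(f"pics/{name}.png",f["pixels"][:,:,::-1]); np.savez(name+".npz",**f); return s,f
def st():
    s=telemetry.observe(); print(round(s["clock"],2),np.round(s["position"],4),np.round(np.degrees(s["tool_rot"]),2),"F",np.round(s["force"],1),"w",round(s["grip_width"],4),round(s["finger_force"],1)); return s
E
python3 - <<'E'
from h import *
f=dict(np.load("scene0.npz"))
print(dpt(f,[[264,196],[250,208],[275,212]]))
print("board corners",plane(f,[[233,205],[272,189],[295,205],[257,222]],0.004))
print("tray",plane(f,[[329,278],[386,246],[438,282],[380,319]],0.022))
print("others",plane(f,[[283,258],[313,236],[348,220],[356,190],[300,160],[231,177]],0.02))
f=dict(np.load("side0.npz"))
print("board",plane(f,[[237,205],[267,188],[297,206],[265,225]],0.004)); print("tray",plane(f,[[354,258],[391,229],[441,258],[406,290]],0.022))
w=grab_frame("wrist"); print(w["hand_eye"],w["vertical_fov"])
s=telemetry.observe(); print(Ro.from_euler('xyz',s["tool_rot"]).as_matrix())
E
```

```text
[[0.51371947 0.27324825 0.03177895]
 [0.46845018 0.2851742  0.00455071]
 [0.50936791 0.21785571 0.00400111]]
board corners [[0.44135043 0.33481279 0.004     ]
 [0.58099379 0.32621323 0.004     ]
 [0.57464731 0.20559957 0.004     ]
 [0.44243548 0.21372274 0.004     ]]
tray [[ 0.41955647 -0.10296139  0.022     ]
 [ 0.60260514 -0.11810557  0.022     ]
 [ 0.58803772 -0.28272621  0.022     ]
 [ 0.41139059 -0.26328808  0.022     ]]
others [[0.38819943 0.02693456 0.02      ]
 [0.49965928 0.04141881 0.02      ]
 [0.61645894 0.02811341 0.02      ]
 [0.74615848 0.12046257 0.02      ]
 [0.75195646 0.38991991 0.02      ]
 [0.51566935 0.45757122 0.02      ]]
board [[0.45776296 0.35352616 0.004     ]
 [0.57817911 0.32315497 0.004     ]
 [0.55519567 0.1868592  0.004     ]
 [0.43012734 0.22043279 0.004     ]]
tray [[ 0.43858522 -0.0859536   0.022     ]
 [ 0.59902433 -0.1214365   0.022     ]
 [ 0.56657179 -0.29333866  0.022     ]
 [ 0.41008128 -0.25915708  0.022     ]]
[[ 9.04125298e-04 -9.56695447e-01 -2.91089341e-01  7.40813194e-02]
 [ 9.99999475e-01  7.24653184e-04  7.24356383e-04  1.17410973e-03]
 [-4.82049636e-04 -2.91089843e-01  9.56695600e-01 -1.23927932e-01]
 [ 0.00000000e+00  0.00000000e+00  0.00000000e+00  1.00000000e+00]] 64.83566446622922
[[-9.02273948e-01  4.31163139e-01 -2.65917385e-04]
 [ 4.31163212e-01  9.02273638e-01 -7.52940917e-04]
 [-8.47101229e-05 -7.94012767e-04 -9.99999681e-01]]
```

```bash

R='0.085 -0.0277 -0.0135 0 0 0 0'; unset R
python3 -m crank '0.085 -0.0277 -0.0135 0 0 0 0;0.085 -0.0277 -0.0135 0 0 0 0;0.085 -0.0277 -0.0135 0 0 0 0;0.085 -0.0277 -0.0135 0 0 0 0;0.085 -0.0277 -0.0135 0 0 0 0;0.085 -0.0277 -0.0135 0 0 0 0;0.085 -0.0277 -0.0135 0 0 0 0;0.085 -0.0277 -0.0135 0 0 0 0'
python3 -m crank '0.085 -0.0277 -0.0135 0 0 0 0;0.085 -0.0277 -0.0135 0 0 0 0;0.085 -0.0277 -0.0135 0 0 0 0;0.085 -0.0277 -0.0135 0 0 0 0;0.085 0 0 0 0 0 -4.5;0.085 0 0 0 0 0 -4.5;0.085 0 0 0 0 0 -4.5;0.085 0 0 0 0 0 -4.5'
python3 -m crank '0.085 0 0 0 0 0 0;0.085 0 0 0 0 0 0;0.085 0 0 0 0 0 0;0.085 0 0 0 0 0 0;0.085 0 0 0 0 0 0;0.085 0 0 0 0 0 0;0.085 0 0 0 0 0 0;0.085 0 0 0 0 0 0'
python3 -c "
from h import *
st();wrist('w1')"
```

```text
clock: 0.82
position: [0.4236, 0.3695, 0.2502]
tool_rot: [-3.141, -0.0, 2.696]
force: [0.2, 0.1, -0.2]
grip_width: 0.0848
finger_force: 0.0
clock: 1.48
position: [0.4996, 0.2742, 0.2501]
tool_rot: [-3.141, -0.0, 3.013]
force: [0.1, 0.4, 0.2]
grip_width: 0.0849
finger_force: 0.0
clock: 2.15
position: [0.4995, 0.2744, 0.2503]
tool_rot: [-3.142, 0.0, 3.01]
force: [-0.4, -0.2, 0.4]
grip_width: 0.085
finger_force: 0.0
2.15 [0.4995 0.2744 0.2503] [-180.      0.    172.44] F [-0.4 -0.2  0.4] w 0.085 0.0
```

View pics/w1.png

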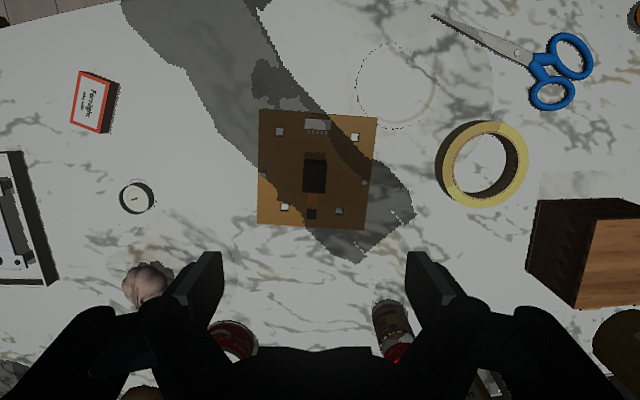

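The wrist view shows the board with its white connector at the top (318,124), on the robot's side, and the holes at about (279,132), (355,137), (339,211) and (285,207). The transformer is at (315,175). Next I'll refine these holes and fit the board pose.

```bash
cat >> h.py <<'E'
def fitpose(P,M):  # 2D rigid fit of model M to points P
    a=M-M.mean(0); b=P[:,:2]-P[:,:2].mean(0)
    th=np.arctan2((a[:,0]*b[:,1]-a[:,1]*b[:,0]).sum(),(a*b).sum())
    c,s=np.cos(th),np.sin(th); R=np.array([[c,-s],[s,c]]); t=P[:,:2].mean(0)-R@M.mean(0)
    return t,np.degrees(th),np.linalg.norm((M@R.T+t)-P[:,:2],axis=1)
MB=np.array([[-.046,.044],[-.046,-.044],[.046,.034],[.046,-.034]])
E
python3 - <<'E'
from h import *
f=dict(np.load("w1.npz")); im=f["pixels"]; hsv=cv2.cvtColor(im,cv2.COLOR_RGB2HSV)
brown=((hsv[...,1]>90)&(hsv[...,0]>5)&(hsv[...,0]<25)).astype(np.uint8)
for n,(u,v) in {"h1?":(279,132),"h0?":(355,137),"hr":(339,211),"hl":(285,207)}.items():
    w=(hsv[v-10:v+11,u-10:u+11,1]<70); nn,l,stt,c=cv2.connectedComponentsWithStats(w.astype(np.uint8))
    print(n,[(x[4],np.round(y+[u-10,v-10],1)) for x,y in zip(stt[1:],c[1:])])
print(dpt(f,[[315,170],[318,182],[275,170],[300,150]]))
m=brown[100:240,250:385]; nn,l,stt,c=cv2.connectedComponentsWithStats(m); k=1+stt[1:,4].argmax(); cn=np.argwhere(l==k)[:,::-1]+[250,100]
q=cv2.boxPoints(cv2.minAreaRect(cn.astype(np.int32))); P=plane(f,q,.004); print(P,P.mean(0))
E
```

```text
h1? [(np.int32(66), array([278.9, 131.4]))]
h0? [(np.int32(60), array([354. , 136.5]))]
hr [(np.int32(52), array([338.4, 210.2]))]
hl [(np.int32(49), array([284.4, 206.3]))]
[[0.49880013 0.27688175 0.03270042]
 [0.51288701 0.27842358 0.03232193]
 [0.49820369 0.22892167 0.00587142]
 [0.47877774 0.26178366 0.00381453]]
[[0.56135153 0.18742417 0.004     ]
 [0.42583506 0.22230788 0.004     ]
 [0.45240291 0.35437138 0.004     ]
 [0.59193906 0.33375128 0.004     ]] [0.50788214 0.27446368 0.004     ]
```

```bash
python3 - <<'E'
from h import *
f=dict(np.load("w1.npz"))
for z in (0.002,0.004):
    P=plane(f,[[354,136.5],[278.9,131.4],[338.4,210.2],[284.4,206.3]],z); t,th,r=fitpose(P,MB); print(t,th,r)
s=st(); R=Ro.from_euler('xyz',s["tool_rot"]).as_matrix(); print("shift",R.T@(np.r_[t,0]-np.r_[s["position"][:2],0]))
E
```

```text
[0.5079509  0.27445427] -11.429830750912117 [0.00010045 0.00013278 0.00022642 0.00040276]
[0.50751378 0.27451209] -11.429830750912139 [0.00041526 0.00042742 0.00028778 0.00070791]
2.2 [0.4995 0.2744 0.2503] [-180.      0.    172.44] F [ 0.  -0.5 -0.8] w 0.085 0.0
shift [-7.90238911e-03  1.12331353e-03  3.01050308e-08]
```

```bash

python3 -m crank '0.085 -0.004 0.0006 0.02 0 0 2;0.085 -0.004 0.0005 0.02 0 0 1.9;0.085 0 0 0.03 0 0 0;0.085 0 0 0.03 0 0 0;0.085 0 0 0.03 0 0 0;0.085 0 0 0.03 0 0 0;0.085 0 0 0.03 0 0 0;0.085 0 0 0.025 0 0 0' 40
python3 -m crank '0.085 0 0 0 0 0 0;0.085 0 0 0 0 0 0;0.02 0 0 0 0 0 0;0.02 0 0 0 0 0 0;0.02 0 0 0 0 0 0;0.02 0 0 0 0 0 0;0.02 0 0 0 0 0 0;0.02 0 0 0 0 0 0' 40
python3 -m crank '0.02 0 0 0 0 0 0;0.02 0 0 0 0 0 0;0.02 0 0 0 0 0 0;0.02 0 0 0 0 0 0;0.02 0 0 0 0 0 0;0.02 0 0 0 0 0 0;0.02 0 0 0 0 0 0;0.02 0 0 0 0 0 0' 40
```

```text
clock: 2.87
position: [0.5072, 0.2741, 0.0333]
tool_rot: [-3.141, -0.001, 2.942]
force: [1.2, 0.1, -0.1]
grip_width: 0.0849
finger_force: 0.0
clock: 3.53
position: [0.508, 0.2745, 0.0362]
tool_rot: [3.141, 0.001, 2.942]
force: [-3.0, -0.6, 12.1]
grip_width: 0.0251
finger_force: 39.4
clock: 4.2
position: [0.508, 0.2745, 0.0362]
tool_rot: [3.141, 0.001, 2.942]
force: [-2.4, -1.3, 12.6]
grip_width: 0.0248
finger_force: 39.4
```

```bash

python3 -m crank '0.02 0 0 -0.005 0 0 0;0.02 0 0 -0.02 0 0 0;0.02 0 0 -0.04 0 0 0;0.02 0 0 -0.04 0 0 0;0.02 0 0 -0.04 0 0 0;0.02 0 0 -0.04 0 0 0;0.02 0 0 -0.04 0 0 0;0.02 0 0 -0.04 0 0 0' 60
python3 -m crank '0.02 -0.0058 -0.0288 0 0 0 0;0.02 -0.0058 -0.0288 0 0 0 0;0.02 -0.0058 -0.0288 0 0 0 0;0.02 -0.0058 -0.0288 0 0 0 0;0.02 -0.0058 -0.0288 0 0 0 0;0.02 -0.0058 -0.0288 0 0 0 0;0.02 -0.0058 -0.0288 0 0 0 0;0.02 -0.0058 -0.0288 0 0 0 0'
python3 -m crank '0.02 0 0 0 0 0 0;0.02 0 0 0 0 0 0;0.02 0 0 0 0 0 0;0.02 0 0 0 0 0 0;0.02 0 0 0 0 0 0;0.02 0 0 0 0 0 0;0.02 0 0 0 0 0 0;0.02 0 0 0 0 0 0'
python3 -c "
from h import *
st();wrist('w2')"
```

```text
clock: 4.87
position: [0.507, 0.2739, 0.3028]
tool_rot: [3.142, -0.0, 2.942]
force: [0.7, 0.5, -2.9]
grip_width: 0.0244
finger_force: 60.8
clock: 5.53
position: [0.5068, 0.0378, 0.3006]
tool_rot: [3.142, -0.0, 2.942]
force: [1.1, -0.2, -3.4]
grip_width: 0.0243
finger_force: 60.9
clock: 6.2
position: [0.5074, 0.0396, 0.3003]
tool_rot: [-3.142, -0.0, 2.942]
force: [0.9, -0.3, -2.6]
grip_width: 0.0248
finger_force: 60.9
6.2 [0.5074 0.0396 0.3003] [-180.     -0.    168.59] F [ 0.9 -0.3 -2.6] w 0.0248 60.9
```

View pics/w2.png

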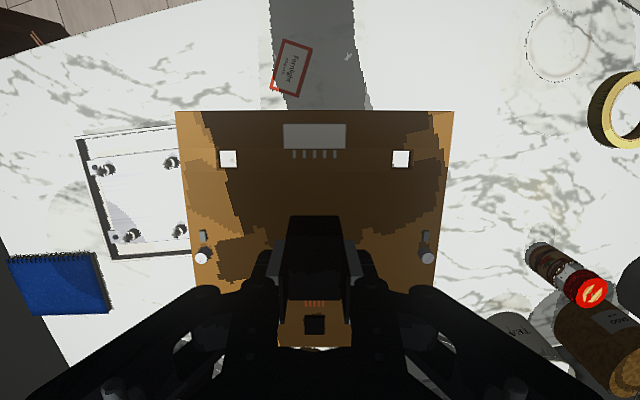

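The board is level in the grip, with its front holes at (228,159) and (400,159). The four posts are at about (172,162), (105,168), (185,230) and (130,236). I'll zoom in on the posts.

```bash
python3 -c "
import cv2
i=cv2.imread('pics/w2.png')[145:250,70:200]; cv2.imwrite('pics/w2c.png',cv2.resize(i,None,fx=5.5,fy=5.5,interpolation=cv2.INTER_NEAREST))"
```

```text
(no output)
```

View pics/w2c.png

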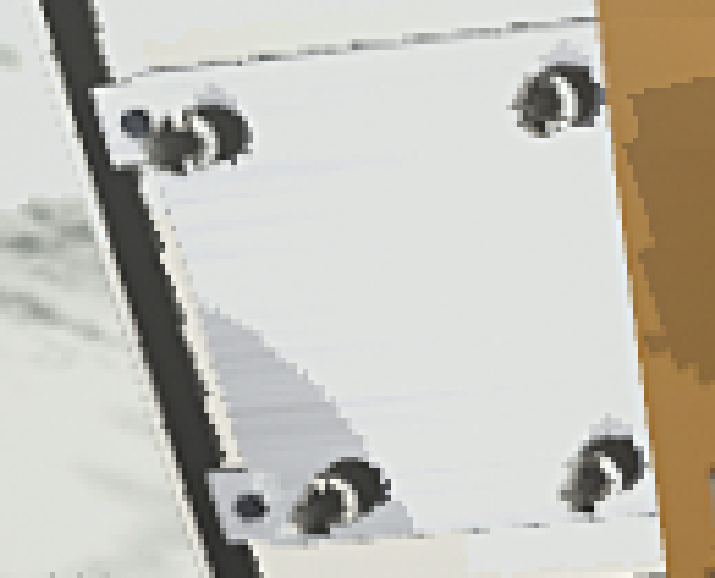

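```bash
python3 - <<'E'
from h import *
f=dict(np.load("w2.npz"))
vv,uu=np.mgrid[140:255,80:200]; uv=np.c_[uu.ravel(),vv.ravel()]; P=dpt(f,uv)
for n,(u,v) in dict(p0=(172,162),p1=(103,169),p2=(180,231),p3=(130,236)).items():
    k=(abs(uv[:,0]-u)<13)&(abs(uv[:,1]-v)<11)&(P[:,2]<.08)
    Q=P[k];U=uv[k]; 
    for lo,hi in((.036,.043),(.043,.048),(.048,.052),(.052,.07)):
        m=(Q[:,2]>lo)&(Q[:,2]<hi); print(n,lo,m.sum(),Q[m].mean(0).round(4) if m.any() else '',U[m].mean(0).round(1) if m.any() else '', np.ptp(Q[m][:,:2],axis=0).round(4) if m.any() else '')
    o=Q[:,2].argsort()[::-1][:3]; print(Q[o].round(4).tolist(),U[o].tolist())
E
```

```text
p0 0.036 55 [ 0.4703 -0.1332  0.0395] [171.7 162.2] [0.0137 0.0077]
p0 0.043 20 [ 0.4701 -0.1347  0.0458] [168.4 163.3] [0.0134 0.0053]
p0 0.048 23 [ 0.4696 -0.1345  0.0501] [166.9 163.5] [0.0104 0.0045]
p0 0.052 23 [ 0.4706 -0.1355  0.0541] [164.9 165.2] [0.0064 0.0042]
[[0.4711, -0.1352, 0.0574], [0.47, -0.1351, 0.0568], [0.4715, -0.1347, 0.056]] [[164, 166], [164, 165], [165, 166]]
p1 0.036 59 [ 0.4617 -0.221   0.0393] [106.2 169.6] [0.0128 0.0095]
p1 0.043 30 [ 0.4614 -0.2225  0.0458] [102.  170.7] [0.0129 0.0061]
p1 0.048 26 [ 0.4615 -0.2228  0.05  ] [ 99.6 171.5] [0.0095 0.0053]
p1 0.052 16 [ 0.4612 -0.2229  0.0542] [ 97.3 172.1] [0.005  0.0044]
[[0.4604, -0.2246, 0.0559], [0.4606, -0.2234, 0.0558], [0.4595, -0.2232, 0.0554]] [[95, 172], [96, 172], [96, 171]]
p2 0.036 58 [ 0.5594 -0.1528  0.0394] [179.5 229.8] [0.0131 0.0101]
p2 0.043 18 [ 0.5591 -0.1543  0.0454] [176.4 231.6] [0.0124 0.004 ]
p2 0.048 16 [ 0.5588 -0.1547  0.0498] [174.8 232.8] [0.0117 0.004 ]
p2 0.052 20 [ 0.5598 -0.1546  0.054 ] [173.6 234.7] [0.0069 0.0042]
[[0.56, -0.1556, 0.0571], [0.5591, -0.1541, 0.0567], [0.5619, -0.1553, 0.0562]] [[172, 236], [173, 235], [173, 237]]
p3 0.036 60 [ 0.5536 -0.2205  0.0394] [131.7 234.7] [0.0141 0.0095]
p3 0.043 22 [ 0.5536 -0.2215  0.0458] [128.4 236.7] [0.0134 0.0048]
p3 0.048 20 [ 0.5531 -0.2221  0.0498] [126.2 237.7] [0.0113 0.0037]
p3 0.052 22 [ 0.5536 -0.2225  0.0541] [124.4 239.5] [0.007 0.006]
[[0.5544, -0.223, 0.0569], [0.552, -0.2226, 0.056], [0.5534, -0.2232, 0.056]] [[123, 241], [123, 239], [123, 240]]
```

```bash
python3 - <<'E'
from h import *
f=dict(np.load("w2.npz")); hsv=cv2.cvtColor(f["pixels"],cv2.COLOR_RGB2HSV); s=telemetry.observe()
c=[]
for u,v in((400,159),(228,159)):
    w=(hsv[v-16:v+17,u-16:u+17,1]<70)&(hsv[v-16:v+17,u-16:u+17,2]>150); n,l,S,C=cv2.connectedComponentsWithStats(w.astype(np.uint8)); k=1+S[1:,4].argmax(); print(S[k]); c.append(C[k]+[u-16,v-16])
print(c, dpt(f,[[240,130],[400,130],[310,190],[205,180]])[:,2])
zt=np.median(dpt(f,[[240,130],[400,130],[310,190],[205,180]])[:,2])
H=plane(f,c,zt-.002); t,th,r=fitpose(H,MB[:2]); print("board",t,th,r, "edges?")
P=np.array([[.4706,-.1355],[.4612,-.2229],[.5598,-.1546],[.5536,-.2225]])-[0,.0010]
T,TH,R=fitpose(P,MB); print("posts",T,TH,R)
# board (rotates about TCP): rotate by dth then shift
d=np.radians(TH-th); p=s["position"][:2]; Rm=np.array([[np.cos(d),-np.sin(d)],[np.sin(d),np.cos(d)]])
tcp=T-Rm@(t-p); print("target tcp",tcp,"dyaw",np.degrees(d))
Rt=Ro.from_euler('xyz',s["tool_rot"]).as_matrix(); print("tool shift (before turn)",Rt.T@np.r_[tcp-p,0])
E
```

```text
[  8   8  17  16 249]
[  8   8  17  16 253]
[array([400.34136546, 158.33333333]), array([227.71541502, 158.44664032])] [0.26750178 0.26910599 0.26771572 0.26840987]
board [0.50738586 0.04087644] -11.328490512980169 [0.00010074 0.00010074] edges?
posts [ 0.5113   -0.184875] -5.842805572581818 [0.00058721 0.00015397 0.00073461 0.00011885]
target tcp [ 0.51139736 -0.18624424] dyaw 5.485684940398351
tool shift (before turn) [-4.86565553e-02 -2.20479584e-01  8.98236168e-06]
```

```bash

python3 -m crank '0.02 -0.0061 -0.0276 0 0 0 0;0.02 -0.0061 -0.0276 0 0 0 0;0.02 -0.0061 -0.0276 0 0 0 0;0.02 -0.0061 -0.0276 0 0 0 0;0.02 -0.0061 -0.0276 0 0 0 0;0.02 -0.0061 -0.0276 0 0 0 0;0.02 -0.0061 -0.0276 0 0 0 0;0.02 -0.0061 -0.0276 0 0 0 0'
python3 -m crank '0.02 0 0 0.02 0 0 -2.75;0.02 0 0 0.03 0 0 -2.75;0.02 0 0 0.03 0 0 0;0.02 0 0 0.03 0 0 0;0.02 0 0 0.03 0 0 0;0.02 0 0 0.03 0 0 0;0.02 0 0 0.025 0 0 0;0.02 0 0 0 0 0 0'
python3 -m crank '0.02 0 0 0 0 0 0;0.02 0 0 0 0 0 0;0.02 0 0 0 0 0 0;0.02 0 0 0 0 0 0;0.02 0 0 0 0 0 0;0.02 0 0 0 0 0 0;0.02 0 0 0 0 0 0;0.02 0 0 0 0 0 0'
python3 -c "
from h import *
st();s,f=wrist('w3')
i=cv2.imread('pics/w3.png')
for u in(0,):pass
"
```

```text
clock: 6.92
position: [0.5113, -0.1881, 0.3003]
tool_rot: [3.142, 0.0, 2.942]
force: [0.9, 0.8, -2.6]
grip_width: 0.0245
finger_force: 60.9
clock: 7.58
position: [0.5093, -0.186, 0.1013]
tool_rot: [3.141, -0.006, 3.038]
force: [-1.9, 0.3, -3.9]
grip_width: 0.0244
finger_force: 60.8
clock: 8.25
position: [0.5115, -0.1868, 0.1055]
tool_rot: [-3.142, 0.0, 3.038]
force: [1.0, 0.7, -3.8]
grip_width: 0.0245
finger_force: 60.8
8.25 [ 0.5115 -0.1868  0.1055] [-1.8000e+02  1.0000e-02  1.7405e+02] F [ 1.   0.7 -3.8] w 0.0245 60.8
```

View pics/w3.png

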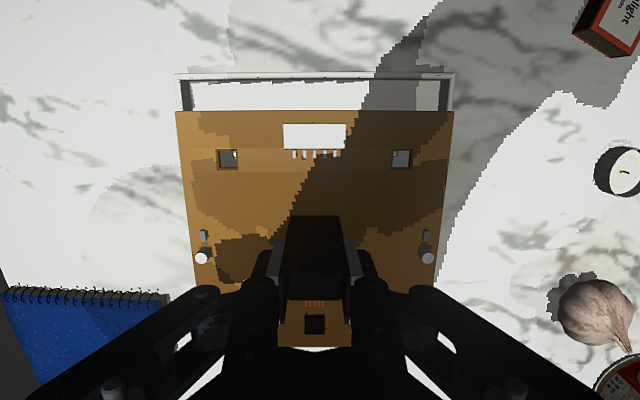

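The board is above the tray and the posts show faintly through the front holes at (228,159) and (401,159). I'll check their alignment using depth through the holes.

```bash
python3 - <<'E'
from h import *
f=dict(np.load("w3.npz")); 
for u,v in((401,159),(228,159)):
    a=f["depth"][v-13:v+14,u-13:u+14]; vv,uu=np.mgrid[v-13:v+14,u-13:u+14]; uv=np.c_[uu.ravel(),vv.ravel()]; P=dpt(f,uv)
    m=P[:,2]<.062; h=plane(f,uv[m].mean(0),.0715)[0]
    print("hole",uv[m].mean(0),h.round(4),m.sum())
    for lo in(.03,.043,.048,.052):
        k=m&(P[:,2]>lo); print(lo,k.sum(),P[k].mean(0).round(4),np.ptp(P[k],axis=0).round(4))
    z=(P[:,2].reshape(27,27)*1000).round().astype(int); print(z[4:24,4:24])
E
```

```text
hole [400.22352941 158.57254902] [ 0.4703 -0.1374  0.0715] 255
0.03 37 [ 0.4714 -0.1354  0.0533] [0.0142 0.013  0.0268]
0.043 34 [ 0.4709 -0.1361  0.055 ] [0.0054 0.0032 0.0054]
0.048 34 [ 0.4709 -0.1361  0.055 ] [0.0054 0.0032 0.0054]
0.052 32 [ 0.4707 -0.1362  0.0552] [0.0044 0.0032 0.0043]
[[ 73  72  73  73  73  73  73  73  72  73  73  73  72  73  73  73  73  73
   74  73]
 [ 73  54 229  56  54  53  40  28  27  28  27  28  27 229  27  29  28  70
   71  73]
 [ 72  55  57  56  55  53  28  28  28  29  29  29  28  29  28  27  29  68
   71  72]
 [ 72  57  56  56  55  55  28  28  29  29  28  27  28  29  28  30  28  70
   70  74]
 [ 74  57  56  56  56  53  27  29  28  27  27  28  29  29  28  29  29  70
   71  73]
 [ 72  56  57  57  55  53  28  28  28  28  29  28  28  28  28  29  27  71
   72  73]
 [ 72  56  57  55  52  28  29  28  28  29  29  28  30  29  28  28  29  70
   72  72]
 [ 73  54  55  53  27  29  28  27  28  28  29  29  29  29  29  28  28  70
   72  73]
 [ 73  54  54  29  28  28  28  29  28  29  28  28  28  28  27  29  29  70
   72  73]
 [ 72  52  28  28  28  29  28  28  29  27
[... 2189 characters left out ...]
  28  27
   74  74]
 [ 71  70  28  29  28  28  29  29  27  27  28  29  29  27  28  28  28  29
   73  73]
 [ 72  70  28  29  28  28  28  28  29  29  28  28  27  28  28  29  28  28
   73  74]
 [ 72  70  29  29  28  29  28  29  28  28  29  28  29  28  28  29  28  29
   72  74]
 [ 72  70  28  29  28  27  27  29  29  28  29  28  28  28  28  29  27  28
   73  74]
 [ 71  70  29  28  28  27  28  28  28  29  29  28  28  28  29  29  28  28
   73  74]
 [ 71  71  69  70  69  69  69  70  70  70  70  70  69  70  70  71  70  70
   71  74]
 [ 73  73  72  73  73  73  71  72  73  72  73  72  73  72  73  73  72  72
   73  73]
 [ 73  73  73  73  73  72  73  73  73  73  73  74  73  72  73  73  73  73
   73  73]]
```

```bash
python3 - <<'E'
from h import *
f=dict(np.load("w3.npz"))
T=plane(f,[[393.3,153.5],[234.7,152.8]],.0565); H=plane(f,[[400.2,158.6],[227.9,158.6]],.0715)
Rt=Ro.from_euler('xyz',st()["tool_rot"]).as_matrix(); D=T-H; D[:,2]=0; print(T,H,D@Rt)
E
```

```text
8.3 [ 0.5114 -0.1869  0.1054] [-180.      0.    174.05] F [ 0.8 -0.5 -3.1] w 0.0248 60.8
[[ 0.47007965 -0.13726978  0.0565    ]
 [ 0.46067589 -0.22450555  0.0565    ]] [[ 0.47027514 -0.13738549  0.0715    ]
 [ 0.46127965 -0.22445301  0.0715    ]] [[ 2.06428246e-04  9.48302048e-05 -2.10324087e-08]
 [ 5.95057488e-04 -1.14813693e-04 -4.67182967e-08]]
```

```bash

python3 -m crank '0.02 0.0003 0 0.003 0 0 0;0.02 0 0 0.003 0 0 0;0.02 0 0 0.003 0 0 0;0.02 0 0 0.003 0 0 0;0.02 0 0 0.003 0 0 0;0.02 0 0 0.002 0 0 0;0.02 0 0 0 0 0 0;0.02 0 0 0 0 0 0'
python3 -m crank '0.02 0 0 0.001 0 0 0;0.02 0 0 0.001 0 0 0;0.02 0 0 0.001 0 0 0;0.02 0 0 0.001 0 0 0;0.02 0 0 0 0 0 0;0.02 0 0 0 0 0 0;0.02 0 0 0 0 0 0;0.02 0 0 0 0 0 0'
```

```text
clock: 8.97
position: [0.511, -0.1868, 0.0882]
tool_rot: [3.142, -0.0, 3.038]
force: [0.0, -0.7, -3.6]
grip_width: 0.0245
finger_force: 60.8
clock: 9.63
position: [0.5112, -0.1868, 0.0844]
tool_rot: [-3.142, 0.0, 3.038]
force: [0.9, -0.1, -0.9]
grip_width: 0.0243
finger_force: 61.2
```

```bash

python3 -m crank '0.05 0 0 0 0 0 0;0.05 0 0 0 0 0 0;0.05 0 0 0 0 0 0;0.05 0 0 0 0 0 0;0.05 0 0 -0.005 0 0 0;0.05 0 0 -0.02 0 0 0;0.05 0 0 -0.02 0 0 0;0.05 0 0 0 0 0 0' 40
python3 -m crank '0.018 0.0115 0.0113 0 0 0 0;0.018 0.0115 0.0113 0 0 0 0;0.018 0.0115 0.0113 0 0 0 0;0.018 0.0115 0.0113 0 0 0 0;0.018 0 0 0 0 0 0;0.018 0 0 0 0 0 0;0.018 0 0 0 0 0 0;0.018 0 0 0 0 0 0'
python3 -c "
from h import *
st();s,f=wrist('w4')
f=grab_frame('scene'); i=f['pixels'][230:330,310:450,::-1]; cv2.imwrite('pics/s4.png',cv2.resize(i,None,fx=5,fy=5))
"
```

```text
clock: 10.3
position: [0.5124, -0.1873, 0.1326]
tool_rot: [-3.141, 0.004, 3.037]
force: [0.5, -0.7, 0.2]
grip_width: 0.0502
finger_force: 0.0
clock: 10.97
position: [0.4705, -0.1376, 0.1294]
tool_rot: [-3.141, 0.0, 3.037]
force: [-0.5, 0.1, -0.6]
grip_width: 0.0179
finger_force: 0.0
10.97 [ 0.4705 -0.1376  0.1294] [-1.7999e+02  3.0000e-02  1.7403e+02] F [-0.5  0.1 -0.6] w 0.0179 0.0
```

View pics/w4.png

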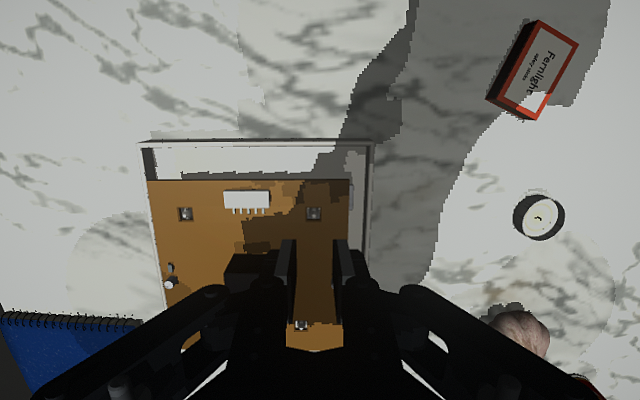

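The board rests on all the posts, with tips showing in the holes at (185,214), (313,214) and (301,325). The fingers are over post0. Now I'll press.

```bash

python3 -m crank '0.018 0 0 0.008 0 0 0;0.018 0 0 0.008 0 0 0;0.018 0 0 0.008 0 0 0;0.018 0 0 0.006 0 0 0;0.018 0 0 0.004 0 0 0;0.018 0 0 0.002 0 0 0;0.018 0 0 0 0 0 0;0.018 0 0 0 0 0 0'
python3 -m crank '0.018 0 0 0.001 0 0 0;0.018 0 0 0.001 0 0 0;0.018 0 0 0.001 0 0 0;0.018 0 0 0.001 0 0 0;0.018 0 0 0.001 0 0 0;0.018 0 0 0.001 0 0 0;0.018 0 0 0.001 0 0 0;0.018 0 0 0.001 0 0 0'
python3 -m crank '0.018 0 0 0.001 0 0 0;0.018 0 0 0.001 0 0 0;0.018 0 0 0.001 0 0 0;0.018 0 0 0.001 0 0 0;0.018 0 0 0 0 0 0;0.018 0 0 0 0 0 0;0.018 0 0 0 0 0 0;0.018 0 0 0 0 0 0'
```

```text
clock: 11.73
position: [0.4701, -0.1371, 0.0933]
tool_rot: [-3.142, -0.0, 3.038]
force: [-0.2, 0.3, 0.5]
grip_width: 0.018
finger_force: 0.0
clock: 12.4
position: [0.47, -0.1371, 0.0852]
tool_rot: [-3.142, -0.0, 3.038]
force: [0.3, -0.9, -0.3]
grip_width: 0.0182
finger_force: 0.0
clock: 13.07
position: [0.4701, -0.1371, 0.0814]
tool_rot: [3.142, 0.0, 3.038]
force: [-0.2, 0.1, 0.9]
grip_width: 0.0182
finger_force: 0.0
```

```bash

python3 -m crank '0.018 0 0 0.0006 0 0 0;0.018 0 0 0.0006 0 0 0;0.018 0 0 0.0006 0 0 0;0.018 0 0 0.0006 0 0 0;0.018 0 0 0.0006 0 0 0;0.018 0 0 0.0005 0 0 0;0.018 0 0 0.0005 0 0 0;0.018 0 0 0 0 0 0'
python3 -m crank '0.018 0 0 0.0006 0 0 0;0.018 0 0 0.0006 0 0 0;0.018 0 0 0.0006 0 0 0;0.018 0 0 0.0006 0 0 0;0.018 0 0 0.0006 0 0 0;0.018 0 0 0 0 0 0;0.018 0 0 0 0 0 0;0.018 0 0 0 0 0 0'
```

```text
clock: 13.73
position: [0.47, -0.1371, 0.0772]
tool_rot: [-3.142, -0.0, 3.038]
force: [0.1, 0.3, -0.1]
grip_width: 0.0179
finger_force: 0.0
clock: 14.4
position: [0.4701, -0.137, 0.0743]
tool_rot: [-3.142, 0.0, 3.038]
force: [-0.1, -0.6, -0.1]
grip_width: 0.0181
finger_force: 0.0
```

```bash

python3 -m crank '0.018 0 0 0.0006 0 0 0;0.018 0 0 0.0006 0 0 0;0.018 0 0 0.0006 0 0 0;0.018 0 0 0.0006 0 0 0;0.018 0 0 0.0006 0 0 0;0.018 0 0 0.0005 0 0 0;0.018 0 0 0.0005 0 0 0;0.018 0 0 0 0 0 0'
python3 -m crank '0.018 0 0 0.0006 0 0 0;0.018 0 0 0.0006 0 0 0;0.018 0 0 0.0006 0 0 0;0.018 0 0 0.0006 0 0 0;0.018 0 0 0.0006 0 0 0;0.018 0 0 0 0 0 0;0.018 0 0 0 0 0 0;0.018 0 0 0 0 0 0'
```

```text
clock: 15.07
position: [0.47, -0.1371, 0.0702]
tool_rot: [-3.142, -0.0, 3.038]
force: [-0.3, 0.4, 0.3]
grip_width: 0.0181
finger_force: 0.2
clock: 15.73
position: [0.4701, -0.1371, 0.0673]
tool_rot: [-3.142, 0.0, 3.038]
force: [-0.8, 0.4, 4.6]
grip_width: 0.018
finger_force: 2.0
```

```bash

python3 -m crank '0.018 0 0 0.0006 0 0 0;0.018 0 0 0.0006 0 0 0;0.018 0 0 0.0006 0 0 0;0.018 0 0 0.0006 0 0 0;0.018 0 0 0.0006 0 0 0;0.018 0 0 0 0 0 0;0.018 0 0 0 0 0 0;0.018 0 0 0 0 0 0'
python3 -m crank '0.018 0 0 0.0005 0 0 0;0.018 0 0 0.0005 0 0 0;0.018 0 0 0.0005 0 0 0;0.018 0 0 0.0005 0 0 0;0.018 0 0 0 0 0 0;0.018 0 0 0 0 0 0;0.018 0 0 0 0 0 0;0.018 0 0 0 0 0 0'
```

```text
clock: 16.4
position: [0.4701, -0.1371, 0.0644]
tool_rot: [-3.142, 0.0, 3.038]
force: [-2.2, 0.4, 7.9]
grip_width: 0.0181
finger_force: 3.8
clock: 17.07
position: [0.4701, -0.1371, 0.0625]
tool_rot: [-3.142, 0.0, 3.038]
force: [-2.0, -0.2, 10.2]
grip_width: 0.018
finger_force: 5.1
```

```bash

python3 -m crank '0.018 0 0 0.0005 0 0 0;0.018 0 0 0.0005 0 0 0;0.018 0 0 0.0005 0 0 0;0.018 0 0 0.0005 0 0 0;0.018 0 0 0 0 0 0;0.018 0 0 0 0 0 0;0.018 0 0 0 0 0 0;0.018 0 0 0 0 0 0'
python3 -m crank '0.018 0 0 0.0005 0 0 0;0.018 0 0 0.0005 0 0 0;0.018 0 0 0.0005 0 0 0;0.018 0 0 0.0005 0 0 0;0.018 0 0 0 0 0 0;0.018 0 0 0 0 0 0;0.018 0 0 0 0 0 0;0.018 0 0 0 0 0 0'
```

```text
clock: 17.73
position: [0.4701, -0.1372, 0.0606]
tool_rot: [-3.142, 0.0, 3.038]
force: [-2.5, 0.6, 13.0]
grip_width: 0.018
finger_force: 6.8
clock: 18.4
position: [0.4702, -0.1372, 0.0585]
tool_rot: [-3.142, 0.0, 3.038]
force: [-2.4, 0.3, 8.7]
grip_width: 0.0179
finger_force: 4.8
```

Post0 clicked (13.0 → 8.7 N). Next is post1.

```bash

python3 -m crank '0.018 0 0 -0.005 0 0 0;0.018 0 0 -0.015 0 0 0;0.018 0 0 -0.015 0 0 0;0.018 0 -0.022 0 0 0 0;0.018 0 -0.022 0 0 0 0;0.018 0 -0.022 0 0 0 0;0.018 0 -0.022 0 0 0 0;0.018 0 0 0 0 0 0'
python3 -m crank '0.018 0 0 0.004 0 0 0;0.018 0 0 0.006 0 0 0;0.018 0 0 0.006 0 0 0;0.018 0 0 0.004 0 0 0;0.018 0 0 0.002 0 0 0;0.018 0 0 0.001 0 0 0;0.018 0 0 0 0 0 0;0.018 0 0 0 0 0 0'
python3 -m crank '0.018 0 0 0.0007 0 0 0;0.018 0 0 0.0007 0 0 0;0.018 0 0 0.0007 0 0 0;0.018 0 0 0.0007 0 0 0;0.018 0 0 0.0007 0 0 0;0.018 0 0 0.0005 0 0 0;0.018 0 0 0 0 0 0;0.018 0 0 0 0 0 0'
```

```text
clock: 19.07
position: [0.46, -0.2288, 0.0936]
tool_rot: [-3.14, 0.0, 3.034]
force: [-1.0, -1.0, 0.8]
grip_width: 0.018
finger_force: 0.0
clock: 19.73
position: [0.461, -0.2245, 0.0704]
tool_rot: [-3.142, 0.0, 3.038]
force: [0.5, 0.2, 1.2]
grip_width: 0.0181
finger_force: 0.3
clock: 20.4
position: [0.4609, -0.2248, 0.0663]
tool_rot: [-3.141, 0.0, 3.038]
force: [-0.2, -0.4, 4.1]
grip_width: 0.0176
finger_force: 2.0
```

```bash

python3 -m crank '0.018 0 0 0.0006 0 0 0;0.018 0 0 0.0006 0 0 0;0.018 0 0 0.0006 0 0 0;0.018 0 0 0.0006 0 0 0;0.018 0 0 0.0006 0 0 0;0.018 0 0 0 0 0 0;0.018 0 0 0 0 0 0;0.018 0 0 0 0 0 0'
python3 -m crank '0.018 0 0 0.0005 0 0 0;0.018 0 0 0.0005 0 0 0;0.018 0 0 0.0005 0 0 0;0.018 0 0 0.0005 0 0 0;0.018 0 0 0 0 0 0;0.018 0 0 0 0 0 0;0.018 0 0 0 0 0 0;0.018 0 0 0 0 0 0'
python3 -m crank '0.018 0 0 0.0005 0 0 0;0.018 0 0 0.0005 0 0 0;0.018 0 0 0.0005 0 0 0;0.018 0 0 0.0005 0 0 0;0.018 0 0 0 0 0 0;0.018 0 0 0 0 0 0;0.018 0 0 0 0 0 0;0.018 0 0 0 0 0 0'
```

```text
clock: 21.07
position: [0.4609, -0.2246, 0.0632]
tool_rot: [3.142, -0.0, 3.038]
force: [-0.1, -0.3, 0.2]
grip_width: 0.0178
finger_force: 0.0
clock: 21.73
position: [0.461, -0.2246, 0.0613]
tool_rot: [-3.142, 0.0, 3.038]
force: [0.5, 0.2, 2.2]
grip_width: 0.0179
finger_force: 1.2
clock: 22.4
position: [0.461, -0.2246, 0.0594]
tool_rot: [-3.142, 0.0, 3.038]
force: [-1.6, 1.5, 6.6]
grip_width: 0.018
finger_force: 3.0
```

Post1 also clicked: the force dropped to 0.2 N, then rose at spring rate with the tips at seat height. Next is post3, passing over the transformer.

```bash

python3 -m crank '0.018 0 0 -0.005 0 0 0;0.018 0 0 -0.015 0 0 0;0.018 0 0 -0.03 0 0 0;0.018 -0.023 0.0022 0 0 0 0;0.018 -0.023 0.0023 0 0 0 0;0.018 -0.023 0.0022 0 0 0 0;0.018 -0.023 0.0023 0 0 0 0;0.018 0 0 0 0 0 0'
python3 -m crank '0.018 0 0 0.006 0 0 0;0.018 0 0 0.008 0 0 0;0.018 0 0 0.008 0 0 0;0.018 0 0 0.008 0 0 0;0.018 0 0 0.004 0 0 0;0.018 0 0 0.003 0 0 0;0.018 0 0 0.001 0 0 0;0.018 0 0 0 0 0 0'
python3 -m crank '0.018 0 0 0.0006 0 0 0;0.018 0 0 0.0006 0 0 0;0.018 0 0 0.0006 0 0 0;0.018 0 0 0.0006 0 0 0;0.018 0 0 0.0006 0 0 0;0.018 0 0 0 0 0 0;0.018 0 0 0 0 0 0;0.018 0 0 0 0 0 0'
```

```text
clock: 23.07
position: [0.5572, -0.2242, 0.1095]
tool_rot: [3.141, 0.002, 3.04]
force: [-0.4, 1.0, 0.0]
grip_width: 0.0181
finger_force: 0.0
clock: 23.73
position: [0.5532, -0.2252, 0.0711]
tool_rot: [3.142, -0.0, 3.038]
force: [-0.6, -0.3, -0.3]
grip_width: 0.0179
finger_force: 0.0
clock: 24.4
position: [0.5535, -0.2252, 0.0684]
tool_rot: [-3.141, 0.0, 3.038]
force: [0.6, -1.0, 4.5]
grip_width: 0.0179
finger_force: 1.8
```

```bash

python3 -m crank '0.018 0 0 0.0006 0 0 0;0.018 0 0 0.0006 0 0 0;0.018 0 0 0.0006 0 0 0;0.018 0 0 0.0006 0 0 0;0.018 0 0 0.0006 0 0 0;0.018 0 0 0 0 0 0;0.018 0 0 0 0 0 0;0.018 0 0 0 0 0 0'
python3 -m crank '0.018 0 0 0.0005 0 0 0;0.018 0 0 0.0005 0 0 0;0.018 0 0 0.0005 0 0 0;0.018 0 0 0.0005 0 0 0;0.018 0 0 0 0 0 0;0.018 0 0 0 0 0 0;0.018 0 0 0 0 0 0;0.018 0 0 0 0 0 0'
python3 -m crank '0.018 0 0 0.0005 0 0 0;0.018 0 0 0.0005 0 0 0;0.018 0 0 0.0005 0 0 0;0.018 0 0 0.0005 0 0 0;0.018 0 0 0 0 0 0;0.018 0 0 0 0 0 0;0.018 0 0 0 0 0 0;0.018 0 0 0 0 0 0'
```

```text
clock: 25.07
position: [0.5536, -0.2253, 0.0655]
tool_rot: [-3.141, 0.001, 3.038]
force: [-0.1, -0.5, 7.1]
grip_width: 0.0183
finger_force: 3.5
clock: 25.73
position: [0.5537, -0.2253, 0.0636]
tool_rot: [-3.141, 0.001, 3.038]
force: [0.7, 0.5, 8.8]
grip_width: 0.0179
finger_force: 4.7
clock: 26.4
position: [0.5537, -0.2253, 0.0618]
tool_rot: [-3.141, 0.001, 3.038]
force: [-0.8, 0.6, 12.9]
grip_width: 0.0181
finger_force: 6.4
```

```bash

python3 -m crank '0.018 0 0 0.0005 0 0 0;0.018 0 0 0.0005 0 0 0;0.018 0 0 0.0005 0 0 0;0.018 0 0 0.0005 0 0 0;0.018 0 0 0 0 0 0;0.018 0 0 0 0 0 0;0.018 0 0 0 0 0 0;0.018 0 0 0 0 0 0'
python3 -m crank '0.018 0 0 0.0004 0 0 0;0.018 0 0 0.0004 0 0 0;0.018 0 0 0.0004 0 0 0;0.018 0 0 0 0 0 0;0.018 0 0 0 0 0 0;0.018 0 0 0 0 0 0;0.018 0 0 0 0 0 0;0.018 0 0 0 0 0 0'
```

```text
clock: 27.07
position: [0.5538, -0.2254, 0.06]
tool_rot: [-3.141, 0.001, 3.038]
force: [-1.0, -0.1, 14.2]
grip_width: 0.0178
finger_force: 7.2
clock: 27.73
position: [0.5539, -0.2254, 0.0589]
tool_rot: [-3.141, 0.001, 3.038]
force: [-1.8, 0.6, 15.7]
grip_width: 0.0177
finger_force: 8.2
```

```bash

python3 -m crank '0.018 0 0 0.0004 0 0 0;0.018 0 0 0.0004 0 0 0;0.018 0 0 0.0004 0 0 0;0.018 0 0 0.0002 0 0 0;0.018 0 0 0 0 0 0;0.018 0 0 0 0 0 0;0.018 0 0 0 0 0 0;0.018 0 0 0 0 0 0'
python3 -m crank '0.018 0 0 0.0004 0 0 0;0.018 0 0 0.0004 0 0 0;0.018 0 0 0.0004 0 0 0;0.018 0 0 0 0 0 0;0.018 0 0 0 0 0 0;0.018 0 0 0 0 0 0;0.018 0 0 0 0 0 0;0.018 0 0 0 0 0 0'
```

```text
clock: 28.4
position: [0.5536, -0.2252, 0.057]
tool_rot: [-3.141, 0.001, 3.038]
force: [1.0, 0.6, 8.8]
grip_width: 0.0182
finger_force: 4.5
clock: 29.07
position: [0.5536, -0.2252, 0.0559]
tool_rot: [-3.142, 0.001, 3.038]
force: [-1.2, -0.2, 11.3]
grip_width: 0.0181
finger_force: 5.6
```

Post3 clicked (15.7 → 8.8 N). Next is post2.

```bash

python3 -m crank '0.018 0 0 -0.005 0 0 0;0.018 0 0 -0.015 0 0 0;0.018 0 0 -0.02 0 0 0;0.018 0 0.0175 0 0 0 0;0.018 0 0.0175 0 0 0 0;0.018 0 0.0175 0 0 0 0;0.018 0 0.0175 0 0 0 0;0.018 0 0 0 0 0 0'
python3 -m crank '0.018 0 0 0.004 0 0 0;0.018 0 0 0.006 0 0 0;0.018 0 0 0.006 0 0 0;0.018 0 0 0.005 0 0 0;0.018 0 0 0.003 0 0 0;0.018 0 0 0.001 0 0 0;0.018 0 0 0 0 0 0;0.018 0 0 0 0 0 0'
python3 -m crank '0.018 0 0 0.0006 0 0 0;0.018 0 0 0.0006 0 0 0;0.018 0 0 0.0006 0 0 0;0.018 0 0 0.0006 0 0 0;0.018 0 0 0.0006 0 0 0;0.018 0 0 0 0 0 0;0.018 0 0 0 0 0 0;0.018 0 0 0 0 0 0'
python3 -m crank '0.018 0 0 0.0006 0 0 0;0.018 0 0 0.0006 0 0 0;0.018 0 0 0.0006 0 0 0;0.018 0 0 0.0006 0 0 0;0.018 0 0 0 0 0 0;0.018 0 0 0 0 0 0;0.018 0 0 0 0 0 0;0.018 0 0 0 0 0 0'
```

```text
clock: 29.73
position: [0.5609, -0.1516, 0.0953]
tool_rot: [3.14, -0.001, 3.042]
force: [0.5, -0.1, 0.4]
grip_width: 0.0181
finger_force: 0.0
clock: 30.4
position: [0.5606, -0.1557, 0.0705]
tool_rot: [-3.142, 0.0, 3.038]
force: [-0.2, -0.3, 1.0]
grip_width: 0.0178
finger_force: 0.0
clock: 31.07
position: [0.5606, -0.1556, 0.0675]
tool_rot: [-3.142, -0.0, 3.038]
force: [0.1, 0.6, -0.0]
grip_width: 0.0177
finger_force: 0.0
clock: 31.73
position: [0.5606, -0.1556, 0.0651]
tool_rot: [-3.142, 0.0, 3.038]
force: [0.1, 1.2, 0.3]
grip_width: 0.0179
finger_force: 0.0
```

```bash

python3 -m crank '0.018 0 0 0.0006 0 0 0;0.018 0 0 0.0006 0 0 0;0.018 0 0 0.0006 0 0 0;0.018 0 0 0.0006 0 0 0;0.018 0 0 0 0 0 0;0.018 0 0 0 0 0 0;0.018 0 0 0 0 0 0;0.018 0 0 0 0 0 0'
python3 -m crank '0.018 0 0 0.0005 0 0 0;0.018 0 0 0.0005 0 0 0;0.018 0 0 0.0005 0 0 0;0.018 0 0 0.0005 0 0 0;0.018 0 0 0 0 0 0;0.018 0 0 0 0 0 0;0.018 0 0 0 0 0 0;0.018 0 0 0 0 0 0'
python3 -m crank '0.018 0 0 0.0005 0 0 0;0.018 0 0 0.0005 0 0 0;0.018 0 0 0.0005 0 0 0;0.018 0 0 0.0005 0 0 0;0.018 0 0 0 0 0 0;0.018 0 0 0 0 0 0;0.018 0 0 0 0 0 0;0.018 0 0 0 0 0 0'
```

```text
clock: 32.4
position: [0.5606, -0.1556, 0.0627]
tool_rot: [-3.142, 0.0, 3.038]
force: [0.1, -0.0, 0.9]
grip_width: 0.0181
finger_force: 0.0
clock: 33.07
position: [0.5606, -0.1556, 0.0607]
tool_rot: [-3.142, 0.0, 3.038]
force: [-0.4, 0.5, 1.8]
grip_width: 0.0181
finger_force: 0.8
clock: 33.73
position: [0.5607, -0.1556, 0.0588]
tool_rot: [-3.142, 0.0, 3.038]
force: [-0.9, 0.2, 5.7]
grip_width: 0.0178
finger_force: 2.7
```

```bash

python3 -m crank '0.018 0 0 0.0005 0 0 0;0.018 0 0 0.0005 0 0 0;0.018 0 0 0.0005 0 0 0;0.018 0 0 0.0005 0 0 0;0.018 0 0 0.0005 0 0 0;0.018 0 0 0 0 0 0;0.018 0 0 0 0 0 0;0.018 0 0 0 0 0 0'
python3 -m crank '0.018 0 0 0.0005 0 0 0;0.018 0 0 0.0005 0 0 0;0.018 0 0 0.0005 0 0 0;0.018 0 0 0.0005 0 0 0;0.018 0 0 0.0005 0 0 0;0.018 0 0 0 0 0 0;0.018 0 0 0 0 0 0;0.018 0 0 0 0 0 0'
```

```text
clock: 34.4
position: [0.5607, -0.1556, 0.0565]
tool_rot: [-3.142, 0.0, 3.038]
force: [-2.7, 0.8, 9.5]
grip_width: 0.018
finger_force: 5.0
clock: 35.07
position: [0.5607, -0.1555, 0.0542]
tool_rot: [3.142, 0.0, 3.038]
force: [-3.7, 0.2, 14.5]
grip_width: 0.0182
finger_force: 7.2
```

Post2 stiffens linearly at 2 N/mm from home height, so it clicked along with post3. I'll retreat and verify.

```bash

python3 -m crank '0.018 0 0 -0.01 0 0 0;0.018 0 0 -0.02 0 0 0;0.018 0 0 -0.03 0 0 0;0.018 0 0 -0.03 0 0 0;0.018 0 0 -0.03 0 0 0;0.018 0 0 -0.03 0 0 0;0.018 0 0 -0.03 0 0 0;0.018 0 0 0 0 0 0'
python3 -m crank '0.018 -0.015 -0.01 0 0 0 0;0.018 -0.015 -0.01 0 0 0 0;0.018 -0.015 -0.01 0 0 0 0;0.018 0 0 0 0 0 0;0.018 0 0 0 0 0 0;0.018 0 0 0 0 0 0;0.018 0 0 0 0 0 0;0.018 0 0 0 0 0 0'
python3 - <<'E'
from h import *
s=st(); s,f=wrist('w5')
g=grab_frame('scene'); cv2.imwrite('pics/s5.png',cv2.resize(g['pixels'][230:330,310:450,::-1],None,fx=5,fy=5))
c=np.array([.5113,-.1859]); th=np.radians(-5.9); R=np.array([[np.cos(th),-np.sin(th)],[np.sin(th),np.cos(th)]])
for nm,F in(("wrist",f),("scene",g)):
    vv,uu=np.mgrid[0:400,0:640]; uv=np.c_[uu.ravel(),vv.ravel()]; P=dpt(F,uv); ok=F["depth"].ravel()>0
    L=(P[:,:2]-c)@R
    for i,m in enumerate(MB):
        d=L-m; r=np.abs(d).max(1); k=ok&(r>.009)&(r<.018)&(P[:,2]>.03)&(P[:,2]<.065)
        tip=P[ok&(r<.006)][:,2]
        print(nm,i,k.sum(),"top z",np.median(P[k][:,2]).round(4) if k.any() else '', "tip",np.percentile(tip,95).round(4) if len(tip) else '')
E
```

```text
clock: 35.73
position: [0.5625, -0.1562, 0.2395]
tool_rot: [-3.141, 0.007, 3.037]
force: [0.6, 0.3, 0.1]
grip_width: 0.018
finger_force: 0.0
clock: 36.4
position: [0.602, -0.1896, 0.2339]
tool_rot: [3.141, -0.0, 3.038]
force: [0.8, 0.6, -0.2]
grip_width: 0.0182
finger_force: 0.0
36.4 [ 0.602  -0.1896  0.2339] [179.99  -0.   174.08] F [ 0.8  0.6 -0.2] w 0.0182 0.0
wrist 0 1244 top z 0.0426 tip 0.054
wrist 1 1239 top z 0.0426 tip 0.0539
wrist 2 1010 top z 0.0426 tip 0.054
wrist 3 1019 top z 0.0425 tip 0.0538
scene 0 126 top z 0.0418 tip 0.0529
scene 1 152 top z 0.0432 tip 0.0549
scene 2 81 top z 0.0419 tip 0.5064
scene 3 129 top z 0.0436 tip 0.6043
```

View pics/w5.png

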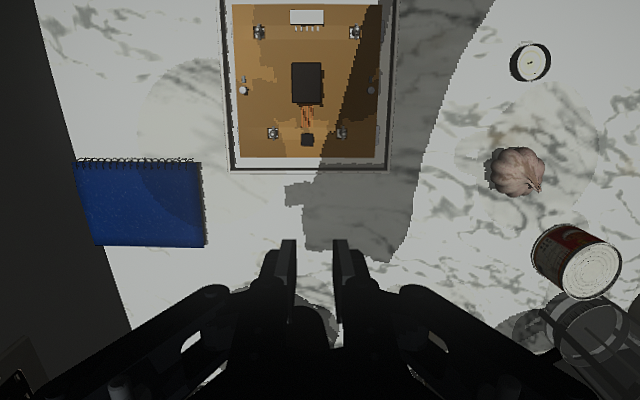

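The board lies level at all four posts (holes at about (259,33), (354,33), (272,133) and (341,132)). Its top is at 42.6 mm at each post, with the tips about 11.4 mm above it, so it is home on all four and the bystanders in view look undisturbed.

```bash
python3 -c "
from workcell import bot
print(bot.job_done())"
```

```text
the job is handed in; nothing more can be done
None
```

The board is seated fully home on all four posts and the job was handed in at about 36 s; the highest force I read while pressing was about 16 N, and post2 appears to have clicked together with post3.

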